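# Gauge the gap of a gel-casting cassette

## Robot

A 6-joint arm with a two-finger parallel gripper is mounted at the origin on the work surface. World frame = base frame: x ahead of the robot, y to its left, z up, the work surface at z = 0. Lengths are in mm, angles in rad, forces in N, time in s.
With the tool pointing down it reaches from about 350 to 775 mm from the base axis. Payload 7.3 kg.
Tool frame: the origin (TCP) lies at the very end of the fingers, on their centre line; the grasp point (between the pads) lies 19 mm behind it; x points along the fingers, z is the direction in which the jaws open and shut, and the axes are right-handed (so a half turn about x gives the same grasp; the last joint's range is limited). The gripper opens to 92 mm and grips with 3 to 60 N. Pads are 19 mm wide; open, the fingers measure 130 mm over their backs; the gripper's body (75 mm by 190 mm) begins 47 mm behind the grasp point.
Start: joints at [-1.297, 0.342, 1.524, -0, 1.275, -0.146], TCP at [214.002, -479.425, 226.741] pointing down, gripper open.
Joint ranges: [-2.53, 2.53], [-0.77, 2.02], [0.04, 2.7], [-1, 4.14], [0.28, 2.66], [-3.11, 3.11]. Speed limits (rad/s): [2.57, 2.57, 3.14, 3.14, 3.14, 3.14].

## Interface

Orientations are given as [roll, pitch, yaw] about the fixed x, y, z axes, in that order (R = Rz(yaw) Ry(pitch) Rx(roll)).
In Python, from plant import * gives the robot as it stands.
- The arm moves only by the tool carry_out, never from a script. Its argument "rows" is a list of rows, each a list of 4 numbers: the shift along the world's x, y, z in mm, then the turn about the world's z in degrees. In form: [[x, y, z, twist], ...]. A call has 1 to 20 rows; each row is the pose to reach, as a shift and turn from the pose measured when the call began; what a row does not reach only later rows make up. A row lasts 1/12 s, in which the tool goes at most 41.7 mm and 7.16 degrees, less where a joint would pass 70% of its speed; a pose out of reach is approached as far as the arm can. A call with a gripper value outside its range is refused whole. "hand" is the finger opening in mm, from 0 to 91.8, set as the call begins (left out, the last holds). The fingers move at their own pace and stop on an object; the grip force is fixed at half the most. Time passes only in rows, so rows that repeat a pose let the fingers close. It gives the time, the measured TCP pose, the force and the opening at its end, in the units of the state.
- get_obs(): the state, without advancing time (a new reading comes with each control period).
- capture(name): name is "scene" or "top"; returns the picture (400x640x3 uint8, red, green, blue); there is no depth.
- camera_info(name): a dict with "camera_matrix" (3x3 intrinsics, pixels), "pose" (4x4, takes a point from camera to world coordinates). Camera axes: x right, y down, z forward; pixel columns grow to the right and rows downward; lengths in mm; the calibration is good to about 2 mm. A picture is of the moment at which its call begins. camera_info takes no time and is no camera call.
- close_job(): hands the job in, once; it reports no verdict.
The state is a dict: "time": time; "joint_positions": joint angles; "dq": joint speeds; "tau": joint torques, N m; "tool_pos": TCP position; "tcp_rot": TCP orientation; "contact_force": force on the tool from outside, world axes, zero at the start; "moment": the same for the moment, N m; "grip_width": finger opening in mm.
Only numpy, scipy, OpenCV 4.12 (cv2) and the standard library are available. Lean on these libraries where they do the work, as an engineer would, in place of code of your own. Each camera call takes 0.05 s, during which the arm holds its last target. There are 200 camera calls.

## Task

Take the taper gauge (the tool with the flat rectangular metal handle) out of the white tool rack and slide its blade straight down from above into the gap between the two upright plates of the casting stand, near their middle, until it drags snugly between both plates. Stop there, without forcing it deeper or spreading the plates hard, and finish while still holding the gauge steady and upright at that depth, so that it can be read. Leave the spatula in the rack and the other things on the bench where they are.

Things in the scene. Friction and masses are not known exactly. Their poses are not given: they have to be found in the camera images.
- gauge: Taper gauge, 120 mm tall, 90 g. Origin: middle of the blade's lower tip edge; z up the blade to the handle, x across its thickness, y its width. Steel blade 70 mm long, 24 mm wide, 2 mm thick at the tip growing evenly to 7 mm at the handle, both faces sloping alike, dark graduation lines. Starts hanging upright in either rack slot, handle's underside on the rack's top.
- gauge_grip (a point): Middle of the gauge's handle, 95 mm above the blade's tip. The handle is an aluminium block 18 mm thick (gauge x), 30 mm wide (gauge y), 50 mm tall, to be gripped from above across the 18 mm. Lift it 75 mm straight up to clear the slot.
- rack: White block, 70 mm (x) by 150 mm (y), 80 mm high, fixed to the bench, left or right of the stand; origin at the centre of its underside. Two slots down through its top, 10 mm (x) by 28 mm (y), at y = +40 and -40 mm.
- spatula: Bystander in the rack's other slot: round wooden handle 16 mm across on a round steel collar, flat blade below; origin at the lower tip, 126 mm tall. Stays in the rack.
- stand: Grey base of the casting stand, 120 mm (x) by 150 mm (y), fixed; origin at the centre of its underside. The plates stand on it square to its x axis, on a sled that floats freely (under 0.5 N) up to 10 mm either way along x, so it centres itself on the blade. A clamp and thumb screw on its +x side are lower than the plates' tops.
- front_plate: Front plate: greenish glass, 6 mm thick, 100 mm wide (y), 78 mm high, upright, its rounded top edge (3 mm radius) 104 mm above the bench; moves only with the sled. Origin: middle of its inner face at the level of its top edge; x points square across the gap to the back plate, y along the gap.
- back_plate: Back plate: white ceramic, same size and height, parallel to the front plate. Origin: middle of its inner face at top edge level, same axes, so the gap's centre is midway between the two origins. It is sprung: it gives way along x by 1 mm per 24 N.
- gap (a point): Point 3.2 mm across from the front plate's origin, at the plates' tops. The gap is 3.2 to 5.4 mm, set by a locked screw: the blade touches both plates somewhere from 20 to 50 mm deep. From there each plate's push on it grows about 1 N per mm of depth; the drag felt is about 1.2 times that push. A drag of 3 to 8 N is snug. The gap is 78 mm deep: the blade does not bottom.
- petri: Bystander: flat petri dish 60 mm across, 16 mm high, loose; origin at the centre of its underside, or underside of the middle.
- jar: Bystander: small jar 38 mm across, 55 mm high, loose; origin at the centre of its underside, or underside of the middle.
- beaker: Bystander: glass beaker 72 mm across, 95 mm high, loose; origin at the centre of its underside, or underside of the middle.
- marker: Bystander: marker pen 125 mm long, lying, loose; origin at the centre of its underside, or underside of the middle.
- squeeze: Bystander: yellow squeeze bottle 60 mm across, 170 mm high, loose; origin at the centre of its underside, or underside of the middle.
- reagent: Bystander: white reagent bottle 80 mm across, 150 mm high, loose; origin at the centre of its underside, or underside of the middle.

How it is judged (in metres and radians):
On the way:
1. the gauge is held clear above the rack and the plates (height (world z) of gauge above 0.104 m and contact force between the fingers and gauge above 1 N), for 0.1 s.
At the end, for the whole second after the job is handed in: Gauge gripped, still (under 5 mm/s), upright within 0.12 rad, square to the gap within 0.15 rad, tip at least 12 mm below the plates' tops, between them and within 30 mm of their middle, each plate pressing on it with 0.8 to 10 N; spatula still in the rack (contact force between the fingers and gauge above 2 N and contact force between gauge and front_plate between 0.8 and 10 N and contact force between gauge and back_plate between 0.8 and 10 N and z of gauge in the frame of front_plate below -0.012 m and y of gauge in the frame of front_plate between -0.03 and 0.03 m and x of gauge in the frame of front_plate above 0 m and x of gauge in the frame of back_plate below 0 m and angle between the x axis of gauge and the x axis of front_plate, either way round below 0.15 rad and angle between gauge's own z axis and vertical below 0.12 rad and linear speed of gauge below 0.005 m/s and height (world z) of spatula below 0.03 m); the arm keeps its last pose, push and grip.
It fails at once if the gauge is forced: it presses on a plate with more than 25 N (contact force between gauge and front_plate above 25 N or contact force between gauge and back_plate above 25 N).
It fails at once if the spatula is pulled out of its slot (height (world z) of spatula above 0.04 m).
It fails at once if a bystander is shifted by more than 30 mm (distance of any of petri, jar, beaker, marker, squeeze, reagent from where it was at the start of the episode above 0.03 m).
It also fails if it takes over 42 s, if anything falls off the work surface, if the arm or the gripper's body presses on something with over 40 N, if the wrist force passes 120 N, or if a joint passes its speed limit or range.

## Working session

There is one attempt and no reset: what is moved stays moved. The work goes in short steps, Python scripts to look and compute and a tool call to move; the robot and the scene stay as the last step left them, time stands still between calls to the robot, and variables do not carry over. Pictures are saved under pics/ and viewed, about 8 in all and at most 12, crops included, and the job is handed in when it is done.

Besides the shell and the picture viewer there is one more tool, called after "Call:" by a JSON object that holds its "op" and its "data", one argument or row to a line. carry_out: Moves the arm, as the interface text tells. Its arguments: {"type":"object","properties":{"rows":{"type":"array"},"hand":{"type":"number"}},"required":["rows"]}

```bash
mkdir -p pics; cat > h.py <<'E'
from plant import *
import numpy as np, cv2
def shot(name,f):
    im=np.array(capture(name)); cv2.imwrite('pics/'+f,im[:,:,::-1]); return im
def ray(name,uv):
    c=camera_info(name);K=np.array(c['camera_matrix']);T=np.array(c['pose'])
    d=T[:3,:3]@np.linalg.inv(K)@np.array([uv[0],uv[1],1.]); return T[:3,3],d/np.linalg.norm(d)
def onz(name,uv,z):
    o,d=ray(name,uv); return o+d*(z-o[2])/d[2]
def proj(name,p):
    c=camera_info(name);K=np.array(c['camera_matrix']);T=np.array(c['pose'])
    q=K@(T[:3,:3].T@(np.array(p,float)-T[:3,3])); return q[:2]/q[2]
E
python3 - <<'E'
from h import *
a=shot('top','t0.png');b=shot('scene','s0.png')
cv2.imwrite('pics/both.png',np.vstack([a,b])[:,:,::-1])
for n in('top','scene'):print(n,camera_info(n))
print(get_obs())
E
```

```text
top {'camera_matrix': array([[367.84568213,   0.        , 311.70439106],
       [  0.        , 367.84568213, 202.41668271],
       [  0.        ,   0.        ,   1.        ]]), 'pose': array([[-7.26547863e-03, -9.93775241e-01,  1.11166465e-01,
         4.84286239e+02],
       [-9.99761138e-01,  4.92735883e-03, -2.12928959e-02,
        -9.95960170e+01],
       [ 2.06125957e-02, -1.11294615e-01, -9.93573666e-01,
         9.14087260e+02],
       [ 0.00000000e+00,  0.00000000e+00,  0.00000000e+00,
         1.00000000e+00]])}
scene {'camera_matrix': array([[494.08416677,   0.        , 306.89930242],
       [  0.        , 494.08416677, 197.2428786 ],
       [  0.        ,   0.        ,   1.        ]]), 'pose': array([[-8.63789657e-01,  2.93718173e-01, -4.09386203e-01,
         1.03163659e+03],
       [ 5.03745373e-01,  4.86673680e-01, -7.13715159e-01,
         6.78742502e+02],
       [-1.03936227e-02, -8.22726178e-01, -5.68342862e-01,
         7.27557623e+02],
       [ 0.00000000e+00,  0.00000000e+00,  0.00000000e+00,
         1.00000000e+00]])}
{'time': 0.1, 'joint_positions': array([-1.29700409e+00,  3.42627796e-01,  1.52490281e+00, -1.43228191e-05,
        1.27540345e+00, -1.46002988e-01]), 'dq': array([ 1.66399703e-04, -1.16092382e-03, -1.95900533e-03,  1.59388928e-05,
       -7.69190917e-04,  1.31683848e-03]), 'tau': array([ 1.97006746e-03, -4.32002413e+01, -2.44696105e+01,  7.18766288e-02,
        5.26052120e-02, -5.21316963e-05]), 'tool_pos': array([ 213.89351161, -479.06197168,  226.13408784]), 'tcp_rot': array([3.00580018, 1.56945486, 1.85480325]), 'contact_force': array([-0.3247891 , -0.40979059, -0.21295077]), 'moment': array([-0.03559422,  0.00641927,  0.01228361]), 'grip_width': 91.85773285613456}
```

View pics/t0.png

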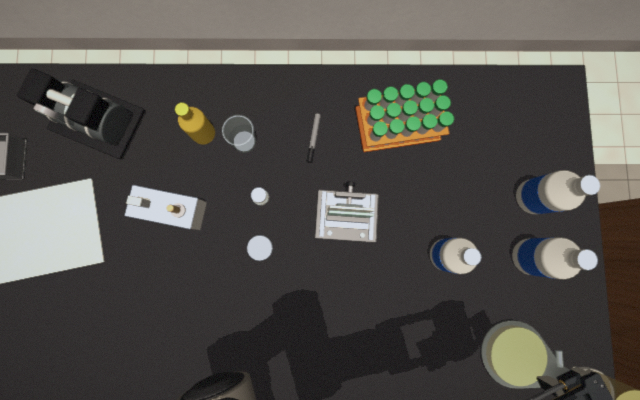

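View pics/s0.png

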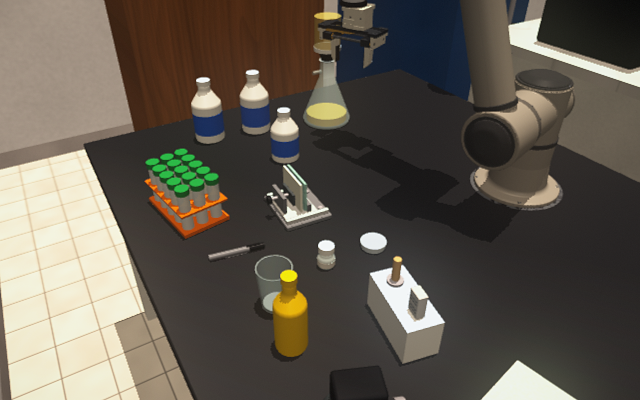

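The top view shows the rack at about (165,207), with the gauge at (135,202) and the spatula at (177,209). The stand is at about (348,215). In the scene view the gauge handle is at (418,303). I'll zoom in on these next.

```bash
python3 - <<'E'
import cv2,numpy as np
t=cv2.imread('pics/t0.png');s=cv2.imread('pics/s0.png')
f=lambda im,x,y,w,h,k:cv2.resize(im[y:y+h,x:x+w],None,fx=k,fy=k,interpolation=cv2.INTER_CUBIC)
A=np.hstack([f(t,115,175,100,75,4),f(t,305,175,100,75,4)])
B=np.hstack([f(s,360,260,100,75,4),f(s,255,155,100,75,4)])
cv2.imwrite('pics/z0.png',np.vstack([A,B]))
E
```

```text
(no output)
```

View pics/z0.png

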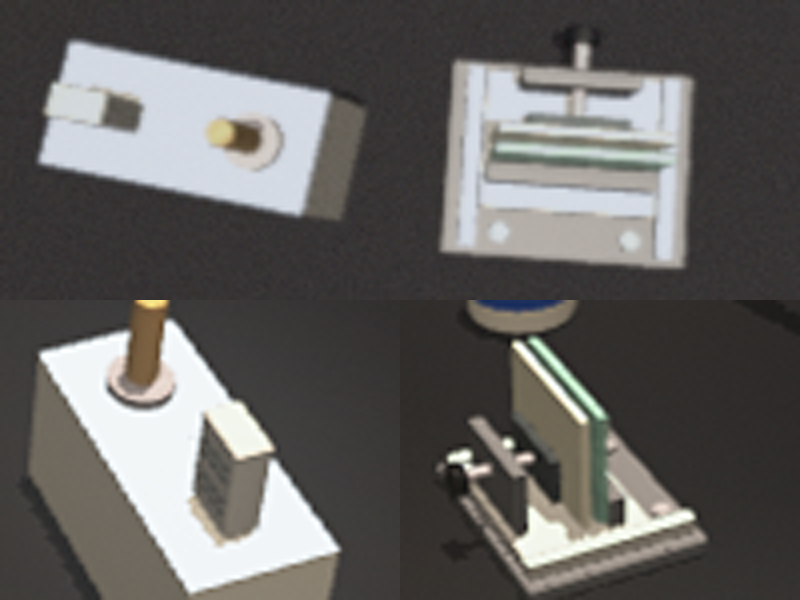

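```bash
python3 - <<'E'
from h import *
c=lambda p,o:(p[0]/4+o[0]-.375,p[1]/4+o[1]-.375)
R=[onz('top',c(p,(115,175)),80) for p in[(68,40),(332,92),(303,215),(38,163)]]
R=np.array(R);print(R.round(1),R.mean(0).round(1))
for a,b in((0,1),(1,2),(3,2),(0,3)):
    d=R[b]-R[a];print(np.linalg.norm(d).round(1),np.degrees(np.arctan2(d[1],d[0])).round(1))
print('gauge top',onz('top',c((77,103),(115,175)),130).round(1))
# scene handle top corners: 
g=[(205,412),(240,402),(272,448),(238,460)]
G=np.array([onz('scene',(p[0]/4+360-.375,(p[1]-300)/4+260-.375),130) for p in g]);print(G.round(1),G.mean(0).round(1))
print('gap line top z104')
for p in[(495,142),(672,153)]:print(onz('top',c((p[0]-400,p[1]),(305,175)),104).round(1))
S=np.array([onz('top',c((p[0]-400,p[1]),(305,175)),10) for p in[(455,60),(693,75),(685,267),(442,250)]]);print('base',S.round(1),S.mean(0).round(1))
for a,b in((0,1),(1,2),(3,2),(0,3)):
    d=S[b]-S[a];print(np.linalg.norm(d).round(1),np.degrees(np.arctan2(d[1],d[0])).round(1))
# scene: gap line ends at z104
for p in[(524,342),(597,418)]:print('scene gap',onz('scene',((p[0]-400)/4+255-.375,(p[1]-300)/4+155-.375),104).round(1))
E
```

```text
[[620.3 291.3  80. ]
 [589.8 141.6  80. ]
 [520.2 155.9  80. ]
 [550.4 304.8  80. ]] [570.2 223.4  80. ]
152.9 -101.5
71.1 168.4
151.9 -101.4
71.2 169.1
gauge top [578.3 261.6 130. ]
[[586.2 248.9 130. ]
 [569.8 251.9 130. ]
 [576.1 278.9 130. ]
 [592.5 276.9 130. ]] [581.1 264.1 130. ]
gap line top z104
[ 557.6 -153.7  104. ]
[ 550.9 -251.9  104. ]
base [[ 617.3 -135.8   10. ]
 [ 607.3 -283.9   10. ]
 [ 488.5 -275.7   10. ]
 [ 499.9 -126.7   10. ]] [ 553.2 -205.5   10. ]
148.5 -93.9
119.1 176.1
149.5 -94.4
117.8 175.6
scene gap [ 557.3 -251.   104. ]
scene gap [ 561.6 -154.   104. ]
```

Call:
{"op": "carry_out", "data": {
  "rows": [
    [0,0,20,0],
    [365,742,20,54.4],
    [365,742,20,54.4],
    [365,742,20,54.4],
    [365,742,20,54.4],
    [365,742,20,54.4],
    [365,742,20,54.4],
    [365,742,20,54.4],
    [365,742,20,54.4],
    [365,742,20,54.4],
    [365,742,20,54.4],
    [365,742,20,54.4],
    [365,742,20,54.4],
    [365,742,20,54.4],
    [365,742,20,54.4],
    [365,742,20,54.4],
    [365,742,20,54.4],
    [365,742,20,54.4],
    [365,742,20,54.4],
    [365,742,20,54.4]
  ],
  "hand": 70
}}

```text
time: 1.77
tool_pos: [563.6, 233.4, 245.6]
tcp_rot: [-2.996, 1.569, 3.086]
contact_force: [1.5, -1.4, 0.6]
grip_width: 69.9
```

Call:
{"op": "carry_out", "data": {
  "rows": [
    [15.4,29.6,-40,0],
    [15.4,29.6,-80,0],
    [15.4,29.6,-100,0],
    [15.4,29.6,-100,0],
    [15.4,29.6,-100,0]
  ]
}}

```text
time: 2.18
tool_pos: [578.0, 262.8, 144.2]
tcp_rot: [-2.744, 1.565, -2.945]
contact_force: [0.4, 0.3, 0.9]
grip_width: 70.0
```

```bash
python3 - <<'E'
from h import *
a=shot('top','t1.png');b=shot('scene','s1.png')
print(get_obs()['tool_pos'],get_obs()['contact_force'])
f=lambda im,x,y,w,h,k:cv2.resize(im[y:y+h,x:x+w],None,fx=k,fy=k,interpolation=cv2.INTER_CUBIC)
cv2.imwrite('pics/z1.png',np.hstack([f(a,85,150,100,150,4),f(b,360,210,100,150,4)])[:,:,::-1])
E
```

```text
[580.14270193 262.98310547 147.99357069] [0.40297464 0.36233653 0.38483237]
```

View pics/z1.png

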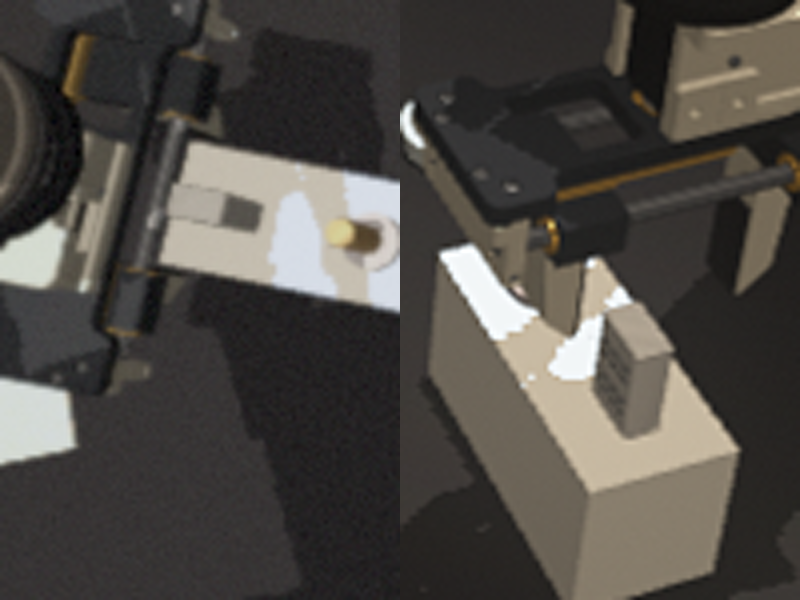

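```bash
python3 - <<'E'
from h import *
for n,o in(('scene',(360,210)),('top',(85,150))):
  for p in[(580.1,263,148),(580.1,263,130),(580.1+34,263-7,148),(580.1-34,263+7,148)]:print(n,p,((proj(n,p)-o+.375)*4).round())
E
```

```text
scene (580.1, 263, 148) [244. 296.]
scene (580.1, 263, 130) [239. 328.]
scene (614.1, 256, 148) [168. 316.]
scene (546.1, 270, 148) [318. 277.]
top (580.1, 263, 148) [179. 195.]
top (580.1, 263, 130) [194. 200.]
top (614.1, 256, 148) [195. 131.]
top (546.1, 270, 148) [162. 261.]
```

Call:
{"op": "carry_out", "data": {
  "rows": [
    [-1,-1,-25,0],
    [-1,-1,-45,0],
    [-1,-1,-60,0],
    [-1,-1,-60,0],
    [-1,-1,-60,0],
    [-1,-1,-60,0]
  ]
}}

```text
time: 2.78
tool_pos: [580.7, 262.1, 90.8]
tcp_rot: [0.63, 1.565, 0.428]
contact_force: [-0.1, 0.2, 1.2]
grip_width: 69.7
```

Call:
{"op": "carry_out", "data": {
  "rows": [
    [0,0,0,0],
    [0,0,0,0],
    [0,0,0,0],
    [0,0,0,0],
    [0,0,0,0],
    [0,0,0,0],
    [0,0,0,0],
    [0,0,0,0],
    [0,0,0,0],
    [0,0,0,0],
    [0,0,0,0],
    [0,0,0,0]
  ],
  "hand": 0
}}

```text
time: 3.78
tool_pos: [580.6, 262.2, 90.7]
tcp_rot: [0.636, 1.565, 0.434]
contact_force: [-0.8, 0.4, -0.1]
grip_width: 17.8
```

Call:
{"op": "carry_out", "data": {
  "rows": [
    [0,0,15,0],
    [0,0,30,0],
    [0,0,50,0],
    [0,0,75,0],
    [0,0,100,0],
    [0,0,130,0],
    [0,0,135,0],
    [0,0,135,0],
    [0,0,135,0]
  ]
}}

```text
time: 4.53
tool_pos: [580.2, 262.0, 224.8]
tcp_rot: [0.657, 1.566, 0.455]
contact_force: [0.4, 0.4, -1.5]
grip_width: 17.8
```

```bash
python3 - <<'E'
from h import *
print(get_obs())
E
```

```text
{'time': 4.5333, 'joint_positions': array([3.03533061e-01, 5.50302202e-01, 1.19451048e+00, 7.31757523e-04,
       1.39205856e+00, 5.05556472e-01]), 'dq': array([ 2.35281678e-04,  2.28261808e-02,  2.85422160e-02,  4.88800930e-05,
       -1.40894173e-03, -1.33081868e-03]), 'tau': array([ 4.60210699e-02, -5.75088608e+01, -2.73253262e+01,  9.84667079e-02,
       -2.05313863e-02,  1.78748822e-03]), 'tool_pos': array([580.23612884, 262.03654943, 224.76911062]), 'tcp_rot': array([0.6570353 , 1.56602026, 0.45488349]), 'contact_force': array([ 0.4440983 ,  0.42368897, -1.45792044]), 'moment': array([-0.05211411, -0.0451245 ,  0.01516777]), 'grip_width': 17.83510978591256}
```

Call:
{"op": "carry_out", "data": {
  "rows": [
    [-1,-20,0,7.5],
    [-3,-60,0,7.5],
    [-5,-100,0,7.5],
    [-7,-140,0,7.5],
    [-9,-180,0,7.5],
    [-11,-220,0,7.5],
    [-13,-260,0,7.5],
    [-15,-300,0,7.5],
    [-18,-340,0,7.5],
    [-20,-380,0,7.5],
    [-22,-415,0,7.5],
    [-23,-440,0,7.5],
    [-24,-455,0,7.5],
    [-24,-465,-15,7.5],
    [-24,-465,-20,7.5],
    [-24,-465,-20,7.5],
    [-24,-465,-20,7.5],
    [-24,-465,-20,7.5]
  ]
}}

```text
time: 6.03
tool_pos: [556.5, -201.7, 205.0]
tcp_rot: [0.713, 1.566, 0.644]
contact_force: [-0.2, -0.3, -1.2]
grip_width: 17.7
```

```bash
python3 - <<'E'
from h import *
a=shot('top','t2.png');b=shot('scene','s2.png')
o=get_obs();print(o['tool_pos'],o['tcp_rot'],np.degrees(o['tcp_rot'][2]-o['tcp_rot'][0]),o['contact_force'])
t=o['tool_pos']; 
for n,of in(('top',(300,150)),('scene',(245,110))):
  for z in (-80.7,49.3-10):print(n,((proj(n,t+[0,0,z])-of+.375)*4).round())
f=lambda im,x,y,w,h,k:cv2.resize(im[y:y+h,x:x+w],None,fx=k,fy=k,interpolation=cv2.INTER_CUBIC)
cv2.imwrite('pics/z2.png',np.hstack([f(a,300,150,100,130,4),f(b,245,110,100,130,4)])[:,:,::-1])
E
```

```text
[ 556.65577211 -202.01758834  205.39618709] [0.52970942 1.56541277 0.45984044] -4.0031978593285205 [ 0.57845472 -0.91621968 -0.38694434]
top [207. 240.]
top [240. 216.]
scene [203. 228.]
scene [198.  43.]
```

View pics/z2.png

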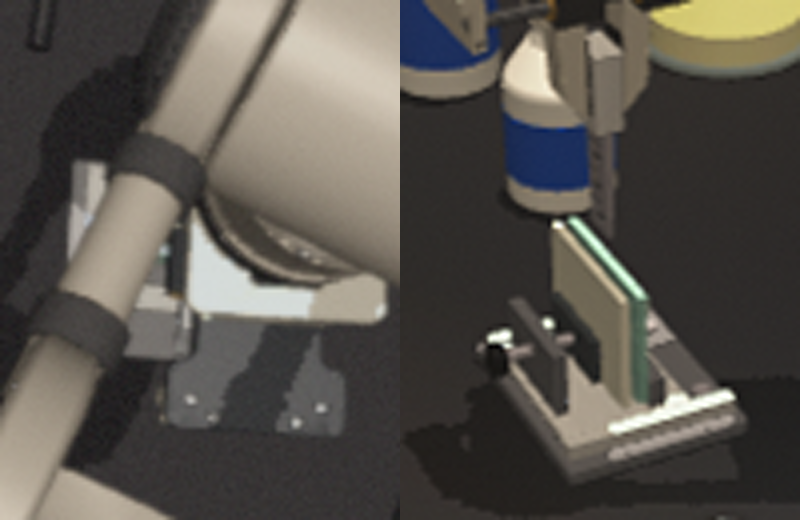

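The scene view shows the blade hanging over the plates with its tip at about crop (605,238), in line with the gap. I'll go down gently and watch the force.

Call:
{"op": "carry_out", "data": {
  "rows": [
    [-0.5,-0.5,-6,0],
    [-0.5,-0.5,-12,0],
    [-0.5,-0.5,-16,0],
    [-0.5,-0.5,-18,0],
    [-0.5,-0.5,-20,0],
    [-0.5,-0.5,-22,0],
    [-0.5,-0.5,-24,0],
    [-0.5,-0.5,-24,0]
  ]
}}

```text
time: 6.8
tool_pos: [556.1, -202.5, 181.0]
tcp_rot: [0.579, 1.566, 0.509]
contact_force: [0.5, -0.3, -1.2]
grip_width: 17.9
```

```bash
python3 - <<'E'
from h import *
b=shot('scene','s3.png')
o=get_obs();print(o['tool_pos'],o['contact_force'],o['moment'])
cv2.imwrite('pics/z3.png',cv2.resize(b[140:220,260:340],None,fx=7,fy=7,interpolation=cv2.INTER_CUBIC)[:,:,::-1])
E
```

```text
[ 556.15401876 -202.55371612  181.26873   ] [ 0.95693919  0.63974382 -0.92950175] [-0.06441047 -0.05633717 -0.03251488]
```

View pics/z3.png

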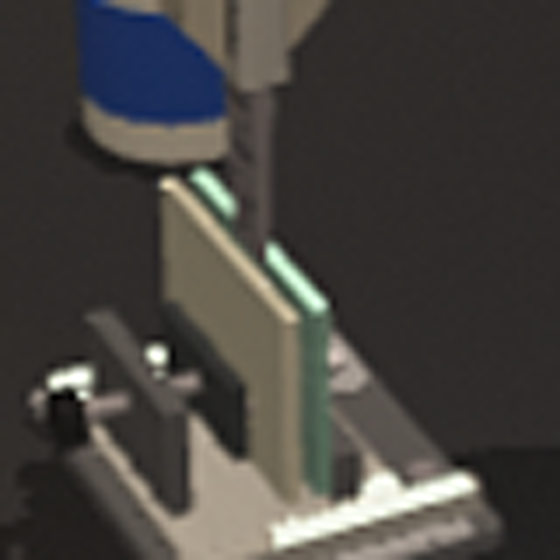

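The blade tip is between the white and green plates at crop (255,250). It hides the green top edge, the white plate hides it, and there is no contact force yet. I'll continue down.

Call:
{"op": "carry_out", "data": {
  "rows": [
    [0,0,-2,0],
    [0,0,-4,0],
    [0,0,-6,0],
    [0,0,-8,0],
    [0,0,-10,0],
    [0,0,-12,0],
    [0,0,-14,0],
    [0,0,-15,0],
    [0,0,-15,0],
    [0,0,-15,0]
  ]
}}

```text
time: 7.68
tool_pos: [556.0, -202.5, 166.2]
tcp_rot: [0.603, 1.566, 0.533]
contact_force: [-0.7, -0.6, -0.4]
grip_width: 17.9
```

Call:
{"op": "carry_out", "data": {
  "rows": [
    [0,0,-1,0],
    [0,0,-2,0],
    [0,0,-3,0],
    [0,0,-4,0],
    [0,0,-4,0],
    [0,0,-4,0]
  ]
}}

```text
time: 8.18
tool_pos: [556.0, -202.5, 162.1]
tcp_rot: [0.625, 1.566, 0.555]
contact_force: [0.4, 0.3, -1.6]
grip_width: 18.0
```

Call:
{"op": "carry_out", "data": {
  "rows": [
    [0,0,-1,0],
    [0,0,-2,0],
    [0,0,-3,0],
    [0,0,-3,0],
    [0,0,-3,0]
  ]
}}

```text
time: 8.6
tool_pos: [556.0, -202.5, 158.9]
tcp_rot: [0.669, 1.566, 0.599]
contact_force: [0.4, -0.4, -0.4]
grip_width: 17.7
```

Call:
{"op": "carry_out", "data": {
  "rows": [
    [0,0,-1,0],
    [0,0,-2,0],
    [0,0,-3,0],
    [0,0,-3,0],
    [0,0,-3,0]
  ]
}}

```text
time: 9.02
tool_pos: [555.9, -202.4, 155.8]
tcp_rot: [0.714, 1.566, 0.644]
contact_force: [0.2, -0.7, 0.2]
grip_width: 17.7
```

Call:
{"op": "carry_out", "data": {
  "rows": [
    [0,0,-1,0],
    [0,0,-2,0],
    [0,0,-3,0],
    [0,0,-3,0],
    [0,0,-3,0]
  ]
}}

```text
time: 9.43
tool_pos: [555.8, -202.4, 152.8]
tcp_rot: [0.755, 1.566, 0.685]
contact_force: [0.2, 0.3, -1.0]
grip_width: 17.9
```

Call:
{"op": "carry_out", "data": {
  "rows": [
    [0,0,-1,0],
    [0,0,-2,0],
    [0,0,-3,0],
    [0,0,-3,0],
    [0,0,-3,0]
  ]
}}

```text
time: 9.85
tool_pos: [555.8, -202.4, 149.6]
tcp_rot: [0.816, 1.566, 0.746]
contact_force: [1.0, 0.1, -1.9]
grip_width: 17.9
```

Call:
{"op": "carry_out", "data": {
  "rows": [
    [0,0,-1,0],
    [0,0,-2,0],
    [0,0,-2,0],
    [0,0,-2,0]
  ]
}}

```text
time: 10.18
tool_pos: [555.7, -202.3, 147.5]
tcp_rot: [0.849, 1.566, 0.779]
contact_force: [-0.2, 0.3, -1.6]
grip_width: 17.9
```

Call:
{"op": "carry_out", "data": {
  "rows": [
    [0,0,-1,0],
    [0,0,-2,0],
    [0,0,-2,0],
    [0,0,-2,0]
  ]
}}

```text
time: 10.52
tool_pos: [555.7, -202.3, 145.4]
tcp_rot: [0.903, 1.566, 0.833]
contact_force: [-0.1, -1.1, -0.3]
grip_width: 18.0
```

Call:
{"op": "carry_out", "data": {
  "rows": [
    [0,0,-1,0],
    [0,0,-2,0],
    [0,0,-2,0],
    [0,0,-2,0]
  ]
}}

```text
time: 10.85
tool_pos: [555.6, -202.3, 143.3]
tcp_rot: [0.947, 1.566, 0.877]
contact_force: [-0.6, 1.3, -1.1]
grip_width: 17.7
```

Call:
{"op": "carry_out", "data": {
  "rows": [
    [0,0,-1,0],
    [0,0,-2,0],
    [0,0,-2,0],
    [0,0,-2,0]
  ]
}}

```text
time: 11.18
tool_pos: [555.6, -202.3, 141.2]
tcp_rot: [0.994, 1.566, 0.924]
contact_force: [-0.4, -0.2, -1.1]
grip_width: 17.7
```

Call:
{"op": "carry_out", "data": {
  "rows": [
    [0,0,-1,0],
    [0,0,-2,0],
    [0,0,-2,0],
    [0,0,-2,0]
  ]
}}

```text
time: 11.52
tool_pos: [555.5, -202.2, 139.1]
tcp_rot: [1.041, 1.567, 0.972]
contact_force: [-0.4, 0.4, -0.9]
grip_width: 17.7
```

Call:
{"op": "carry_out", "data": {
  "rows": [
    [0,0,-1,0],
    [0,0,-2,0],
    [0,0,-2,0],
    [0,0,-2,0]
  ]
}}

```text
time: 11.85
tool_pos: [555.5, -202.2, 137.0]
tcp_rot: [1.082, 1.566, 1.012]
contact_force: [0.5, -0.0, -0.4]
grip_width: 18.0
```

Call:
{"op": "carry_out", "data": {
  "rows": [
    [0,0,-1,0],
    [0,0,-2,0],
    [0,0,-2,0],
    [0,0,-2,0]
  ]
}}

```text
time: 12.18
tool_pos: [555.4, -202.2, 134.9]
tcp_rot: [1.126, 1.567, 1.056]
contact_force: [0.3, -0.1, -0.5]
grip_width: 17.9
```

```bash
python3 - <<'E'
from h import *
F=[]
for i in range(6):
    b=capture('scene') ;F.append(get_obs()['contact_force'])
b=np.array(b);F=np.array(F);print(F.mean(0),F.std(0))
cv2.imwrite('pics/z4.png',cv2.resize(b[110:210,255:345],None,fx=6,fy=6,interpolation=cv2.INTER_CUBIC)[:,:,::-1])
E
```

```text
[ 0.35455745 -0.00580785 -1.78708759] [0.59177628 0.57373908 0.41880851]
```

View pics/z4.png

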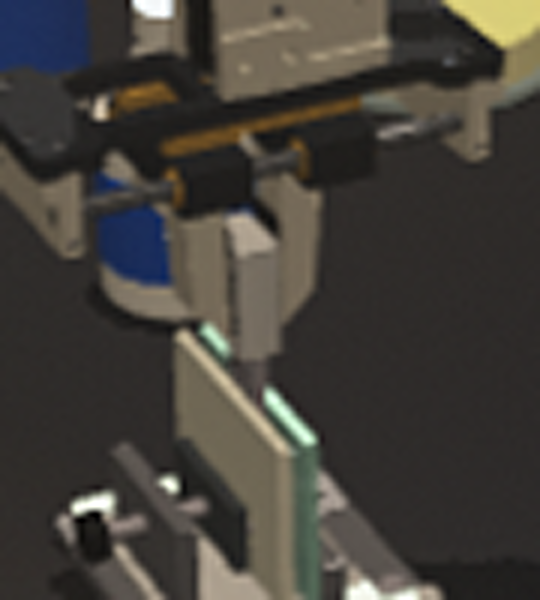

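The view shows the blade deep in the gap, with the handle's underside at about crop (260,360), roughly 20 mm above the plates. There is no clear drag yet, so I'll go on in 1–2 mm steps.

Call:
{"op": "carry_out", "data": {
  "rows": [
    [0.1,0,-1,0],
    [0.1,0,-1.5,0],
    [0.1,0,-1.5,0],
    [0.1,0,-1.5,0]
  ]
}}

```text
time: 12.82
tool_pos: [555.6, -202.3, 133.5]
tcp_rot: [1.058, 1.566, 0.988]
contact_force: [0.3, 1.1, 1.1]
grip_width: 17.6
```

```bash
cat > avg.py <<'E'
from h import *
F=[]
for i in range(8):
    capture('top');o=get_obs();F.append(o['contact_force'])
F=np.array(F);print(F.mean(0),F.std(0),o['tool_pos'],o['moment'],o['time'])
E
python3 avg.py
```

```text
[-0.05062963 -0.16054847  0.90726738] [0.33771008 0.39606451 0.8854715 ] [ 555.58955628 -202.24803269  133.51316683] [-0.00420025 -0.10894924 -0.06115037] 13.2167
```

Call:
{"op": "carry_out", "data": {
  "rows": [
    [0,0,-0.7,0],
    [0,0,-1.4,0],
    [0,0,-2,0],
    [0,0,-2,0],
    [0,0,-2,0],
    [0,0,-2,0]
  ]
}}

```text
time: 13.72
tool_pos: [555.7, -202.3, 131.6]
tcp_rot: [0.989, 1.566, 0.919]
contact_force: [0.9, 0.7, 1.9]
grip_width: 17.9
```

```bash
python3 avg.py
```

```text
[ 0.4297871  -0.00577286  2.50691545] [0.59997197 0.40224511 0.3056095 ] [ 555.67357674 -202.29675019  131.57759205] [-0.02590073 -0.20209383 -0.08239809] 14.1167
```

Call:
{"op": "carry_out", "data": {
  "rows": [
    [0,0,-0.6,0],
    [0,0,-1.2,0],
    [0,0,-1.2,0],
    [0,0,-1.2,0],
    [0,0,-1.2,0],
    [0,0,-1.2,0]
  ]
}}

```text
time: 14.62
tool_pos: [555.7, -202.3, 130.4]
tcp_rot: [0.994, 1.567, 0.925]
contact_force: [-0.7, 0.2, 3.3]
grip_width: 17.9
```

```bash
python3 avg.py; python3 - <<'E'
from h import *
b=shot('scene','s5.png');o=get_obs()
print(o['grip_width'],o['tcp_rot'],np.degrees(o['tcp_rot'][2]-o['tcp_rot'][0]))
cv2.imwrite('pics/z5.png',cv2.resize(b[110:350,240:460],None,fx=3,fy=2.5,interpolation=cv2.INTER_CUBIC)[:,:,::-1])
E
```

```text
[ 0.00822787 -0.04295448  3.87268183] [0.45458475 0.39435928 0.57348266] [ 555.68611224 -202.30609061  130.41871144] [-0.02197518 -0.07848546 -0.03827741] 15.0167
17.951659106655935 [0.99287446 1.56647288 0.92297034] -4.00521107658179
```

View pics/z5.png

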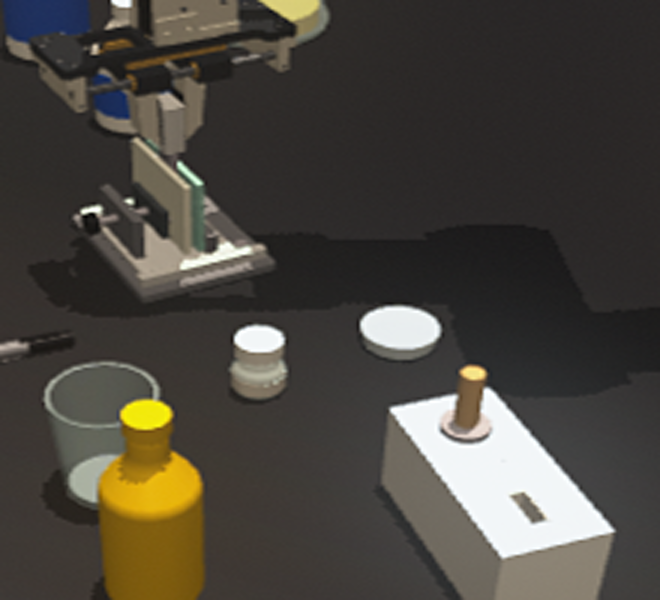

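The picture shows the gauge seated in the gap at crop (172,150), the spatula still in its slot at (470,400), and the bystanders undisturbed. Drag is about 4.9 N, which is snug, so I'm handing in.

```bash
python3 -c "
from plant import *
print(close_job())"
```

```text
the job is handed in; nothing more can be done
None
```

I took the gauge out of the rack, slid it straight down into the gap near the middle of the plates, and handed the job in while still holding it there. No verdict was reported.

- **Drag:** the last averaged vertical force was 3.9 N, against about -1 N hanging free. That is roughly 4.9 N of drag, or about 4 N on each plate. The free reading is noisy (about ±0.5 N), but the force rose steadily over the last few millimetres.
- **Depth:** the tip is about 54 mm below the plates' tops, assuming the gauge has not slipped in the fingers. Contact began at about 50 mm, the deep end of the stated range.
- **Pose:** side force is near zero and the tool is within 0.01 rad of vertical. It is turned -4.0°, against a stand angle of about -4.2° measured in the first pictures. The fingers are at 17.9 mm on the 18 mm handle.
- **Surroundings:** the last picture shows the spatula still in its slot. The petri dish, jar, beaker and squeeze bottle look unmoved, but I judged that by eye and did not measure it. The marker and the reagent bottle were only partly in that view.

Before lowering, the two cameras disagreed by about 5 mm on where the gap lay across the plates. A position between the two went in without touching the plates' tops. The top camera was blocked by the arm at the stand, so the final checks rest on the scene camera and the force readings.

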